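# Crank the screw jack up to the index

## Robot

A 6-joint arm with a two-finger parallel gripper is mounted at the origin on a cart in front of the work surface, level with it; the furniture and walls round the work are solid. World frame = base frame: x ahead of the robot, y to its left, z up, the work surface at z = 0. Lengths are in mm, angles in rad, forces in N, time in s.
With the tool pointing down it reaches from about 275 to 750 mm from the base axis. Payload 10.2 kg.
Tool frame: the origin (TCP) lies between the finger pads; the fingertips stand 22 mm ahead of it and the grasp point (between the pads) lies 3 mm ahead of it (ctrl.nose_length is the distance from the TCP to the fingertips, in mm); y points along the fingers, z is the direction in which the jaws open and shut, and the axes are right-handed (so a half turn about y gives the same grasp; the last joint's range is limited). The gripper opens to 85 mm and grips with 20 to 120 N. Pads are 22 mm wide; open, the fingers measure 114 mm over their backs; the gripper's body (76 mm by 85 mm) begins 54 mm behind the grasp point. The pads swing forward as they close: fully open they stand 13 mm farther back than shut.
Start: joints at [0.915, 0.313, 1.498, -0, 1.331, -0.223], TCP at [220.206, 476.593, 253.294] pointing down, gripper open.
Joint ranges: [-2.94, 2.94], [-0.97, 2.17], [0.19, 2.56], [-1.23, 4.37], [0.02, 3.11], [-2.88, 2.88]. Speed limits (rad/s): [2.39, 2.39, 3.01, 3.14, 3.14, 3.14].

## Interface

Orientations are given as a unit quaternion [w, x, y, z].
In Python, from rig import ctrl, eyes, models gives the robot as it stands.
- The arm moves only by the shell command python3 -m crank 'ROWS' [FORCE]. ROWS is JSON, a list of rows, each an object with "dp": the shift along the tool's x, y, z in mm, a list of three; "roll": the turn about the tool's y in rad; "gripper": the closure in counts, from 0 (fully open) to 255 (shut). A call has 1 to 10 rows; each row is the pose to reach, as a shift and turn from the pose commanded when the call began, along the tool's axes at that moment; what a row does not reach only later rows make up. A row lasts 1/12 s, in which the tool goes at most 41.7 mm and 7.16 degrees, less where a joint would pass 70% of its speed; a pose out of reach is approached as far as the arm can. A call with a gripper value outside its range is refused whole. The fingers move at their own pace and stop on an object; FORCE is the grip in N (left out, the last holds). Time passes only in rows, so rows that repeat a pose let the fingers close. It gives the time, the measured TCP pose, the force and the opening at its end, in the units of the state.
- ctrl.sense(): the state, without advancing time (a new reading comes with each control period).
- eyes.capture(name): name is "scene" or "top" or "wrist"; returns a dict with "color" (384x512x3 uint8, red, green, blue), "fx", "fy", "cx", "cy" (pixels), "R" (3x3) and "t" (3): a world point X has camera coordinates R X + t. Camera axes: x right, y down, z forward; pixel columns grow to the right and rows downward; lengths in mm; the calibration is good to about 2 mm. A picture is of the moment at which its call begins. There is no depth.
- ctrl.finish_job(): hands the job in, once; it reports no verdict.
Trained networks look in a picture, given as the dict that the camera call returned (one of the last four; its "shot" number tells which), for a name from the list of things; names that differ only in an ending like _2 or _b are one class to them, and where a whole thing is asked for, a point or a joint stands for the part that bears it (a point fixed in the world has none). Each returns a list of dicts, best first, with "confidence" (0 to 1); they miss things now and then, are a little off and sometimes report something else, mostly with a low value. They report only what shows in the picture. A call takes as long as a camera call. They do not tell look-alikes from the thing itself.
- models.spot_in(picture, label): "extent" ([centre column, centre row, width, height] in pixels, round what is visible of it).
- models.spot_point(picture, label): "centre" ([column, row] in pixels: a listed point, or the origin of a listed thing).
The state is a dict: "time_s": time; "joints": joint angles; "dq": joint speeds; "tau": joint torques, N m; "eef_pos": TCP position; "ee_rot": TCP orientation; "force": force on the tool from outside, world axes, zero at the start; "wrist_torque": the same for the moment, N m; "grip_width": opening from 0.0 (shut) to 1.0 (fully open).
Only numpy, scipy, OpenCV 4.12 (cv2) and the standard library are available. Lean on these libraries where they do the work, as an engineer would, in place of code of your own. Each camera call takes 0.05 s, during which the arm holds its last target. There are 200 camera calls.

## Task

Pick up the loose crank handle, fit it on the upright drive end of the screw jack and turn it by feel until its slotted hub drops fully home over the cross pin. Then take it by its revolving knob and wind the jack up until the black pointer on the load table is level with the red index. Leave the crank on the shaft, let go, and do not disturb the loupe, the vial of screws or the red and white gauge.

Things in the scene. Friction and masses are not known exactly. Their poses are not given: they have to be found in the camera images.
- jack: Grey screw jack, fixed to the table: base plate 240x110x14 mm. Origin on the table under the vertical screw axis; +x points to the load table. Over the screw a bearing bridge, 44 mm by 100 mm (along y), top 102 mm above the table. Turning the screw clockwise seen from above raises the load table 10 mm a turn (limit 43 mm above lowest); it resists with about 0.12 N m and stays where left.
- platform: The jack's aluminium load table, 100 mm wide, centre 125 mm from the screw axis along the jack's +x; a V block with a turned part is fixed on it. It only moves up and down with the screw; it and its load stay lower than 130 mm above the table. Origin: on the screw axis, underside of its carriage.
- drive (a point): Centre of the drive end, on the bridge's top face (102 mm above the table), z up. A round 14 mm stub stands 25 mm high from here, its last 5 mm tapered to 7 mm. A 6 mm cross pin, 26 mm long, goes through it, its axis 7 mm and its top 10 mm above this point. The pin's direction differs each time and is not given.
- crank: Loose balanced crank handle, 0.18 to 0.31 kg, standing on its hub. Origin: centre of the hub's underside; z up, +x along the arm to the knob. Hub: steel block 28x28 mm with flat sides across x and y, 32 mm high. Arm 13 mm wide, 18 to 27 mm above the underside; counterweight ball of 25 mm, 47 mm out at -x.
- hub_mouth (a point): Same point as the crank's origin: mouth of the hub's bore, square, 16.4 mm wide, 24 mm deep. The lowest 12 mm of its four walls each have an 11.6 mm slot in the middle (a castle), so it drops over the cross pin at four angles 90 degrees apart, with about 12 degrees play either way. Resting on the pin it is 10 mm above drive, fully home 1 mm above (carried by the stub's tip).
- knob_mid (a point): Middle of the crank's black revolving knob: 18 mm thick, 38 mm long, upright, 55 mm from the hub's axis, from 30 to 68 mm above the hub's underside (this point: 50 mm above it). It turns freely on its pin, so a hand need not turn with the crank.
- pointer (a point): Tip region of the thin black pointer bar (6 mm wide, 5 mm thick, this point at mid-thickness) on the right (-y of the jack) side of the load table; goes up and down with it. Its height is what is set.
- index_mark (a point): The red index bar (6 mm wide, 5 mm thick, this point at mid-thickness) clamped on the graduated post beside the load table, directly above the black pointer at the start; fixed, its height is set anew each time, about 10 to 30 mm above the pointer at the start.
- loupe: Black eye loupe standing on the table, 38 mm wide, 30 mm high; origin at the centre of its underside. Bystander.
- vial: Vial of screws with white cap, 30 mm wide, 56 mm high; origin at the centre of its underside. Bystander.
- gauge: Red and white focus height gauge standing on the table, foot 28 mm wide, 102 mm high; origin at the centre of its underside. Bystander.
Not all that is in view belongs to the job. Leave any pink look-alike of the crank alone.

How it is judged:
By the outcome, as a careful person would: the job done as asked, in the order asked, and still so for the second after the job is handed in, with the robot touching nothing.
It also fails if it takes over 70 s, if anything falls off the work surface, if the arm or the gripper's body presses on something with over 40 N, if the wrist force passes 120 N, or if a joint passes its speed limit or range.

## Working session

There is one attempt and no reset: what is moved stays moved. The work goes in short steps, Python scripts to look and compute and a shell command to move; the robot and the scene stay as the last step left them, time stands still between calls to the robot, and variables do not carry over. Pictures are saved under pics/ and viewed, about 8 in all and at most 12, crops included, and the job is handed in when it is done.

```bash
ls; mkdir -p pics; cat > h.py <<'E'
from rig import ctrl, eyes, models
import numpy as np, cv2
from scipy.spatial.transform import Rotation as Ro
def ray(p,px):
    d=np.array([(px[0]-p["cx"])/p["fx"],(px[1]-p["cy"])/p["fy"],1.]);R=np.array(p["R"]);t=np.array(p["t"])
    return -R.T@t, R.T@d
def at_z(p,px,z):
    o,d=ray(p,px); return o+d*(z-o[2])/d[2]
def tri(obs):
    A=np.zeros((3,3));b=np.zeros(3)
    for p,px in obs:
        o,d=ray(p,px);d=d/np.linalg.norm(d);M=np.eye(3)-np.outer(d,d);A+=M;b+=M@o
    X=np.linalg.solve(A,b);return X
def proj(p,X):
    c=np.array(p["R"])@np.array(X)+np.array(p["t"]);return [p["fx"]*c[0]/c[2]+p["cx"],p["fy"]*c[1]/c[2]+p["cy"]]
def save(p,n,crop=None,s=1):
    im=cv2.cvtColor(np.array(p["color"]),cv2.COLOR_RGB2BGR)
    if crop: im=im[crop[1]:crop[3],crop[0]:crop[2]]
    cv2.imwrite("pics/"+n,cv2.resize(im,None,fx=s,fy=s,interpolation=cv2.INTER_CUBIC))
def tool():
    s=ctrl.sense();q=s["ee_rot"];return np.array(s["eef_pos"]),Ro.from_quat([q[1],q[2],q[3],q[0]]).as_matrix()
E
python3 - <<'E'
from h import *
s=ctrl.sense();print(s);print(tool()[1].round(3))
P={}
for n in("scene","top"):
    p=P[n]=eyes.capture(n);save(p,n+"0.png",s=1.5)
    print(n,"cam",(-np.array(p["R"]).T@p["t"]).round())
    for l in "crank hub_mouth knob_mid drive jack pointer index_mark loupe vial gauge".split():
        r=models.spot_point(p,l);print(l,[(np.round(x["centre"]).tolist(),round(x["confidence"],2)) for x in r[:3]])
E
```

```text
pics
{'time_s': 0.0, 'joints': array([ 9.14587633e-01,  3.13455953e-01,  1.49842876e+00, -9.23603318e-06,
        1.33101420e+00, -2.23399994e-01]), 'dq': array([-0.00048978, -0.00082752, -0.0018271 ,  0.00271488, -0.0005068 ,
        0.00016506]), 'tau': array([ 1.02150025e-03, -4.12271762e+01, -2.59741437e+01, -1.35936530e-04,
        4.13748290e-03,  1.96107203e-05]), 'eef_pos': array([220.06595618, 476.39785706, 252.73514827]), 'ee_rot': array([-0.69019488,  0.69103334, -0.1520224 ,  0.15163487]), 'force': array([ 0.2240106 ,  0.23304029, -0.0547318 ]), 'wrist_torque': array([ 0.06624948, -0.02078703, -0.03264256]), 'grip_width': 1.0034732422954746}
[[ 0.908 -0.001  0.419]
 [-0.419 -0.001  0.908]
 [-0.    -1.    -0.001]]
scene cam [ -71. -624.  845.]
crank [([178.0, 234.0], 0.84), ([264.0, 258.0], 0.53), ([284.0, 182.0], 0.52)]
hub_mouth [([284.0, 179.0], 0.65), ([178.0, 238.0], 0.59)]
knob_mid [([188.0, 211.0], 0.54)]
drive [([264.0, 230.0], 0.62)]
jack [([265.0, 256.0], 0.93)]
pointer [([317.0, 245.0], 0.65)]
index_mark [([316.0, 239.0], 0.61)]
loupe [([133.0, 216.0], 0.63)]
vial [([315.0, 306.0], 0.7)]
gauge [([338.0, 290.0], 0.78)]
top cam [ 572. -181. 1231.]
crank [([251.0, 132.0], 0.76), ([212.0, 257.0], 0.66)]
hub_mouth [([211.0, 251.0], 0.59), ([249.0, 135.0], 0.56), ([206.0, 238.0], 0.22)]
knob_mid [([235.0, 117.0], 0.61), ([202.0, 238.0], 0.49)]
drive [([290.0, 236.0], 0.78)]
jack [([290.0, 234.0], 0.83)]
pointer [([325.0, 202.0], 0.97)]
index_mark [([328.0, 205.0], 0.42)]
loupe [([348.0, 254.0], 0.61), ([155.0, 258.0], 0.59)]
vial [([349.0, 254.0], 0.5)]
gauge [([328.0, 208.0], 0.69), ([358.0, 230.0], 0.47), ([349.0, 254.0], 0.23)]
```

View pics/scene0.png

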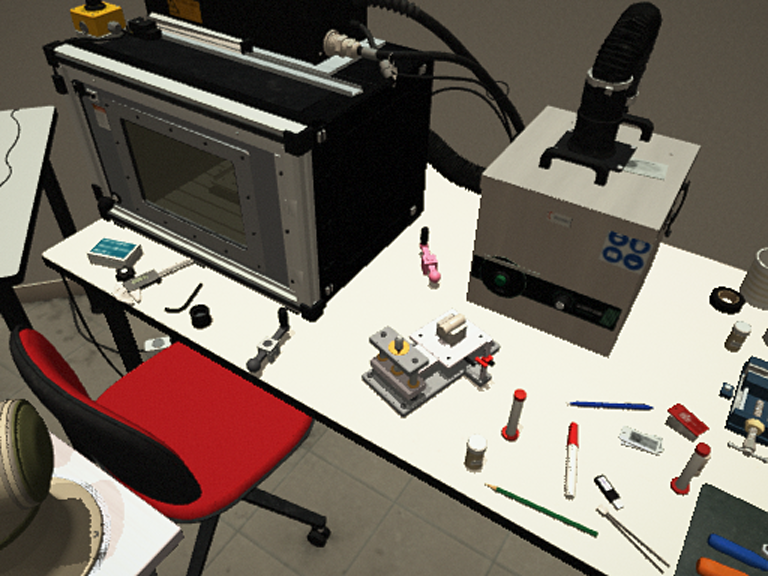

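View pics/top0.png

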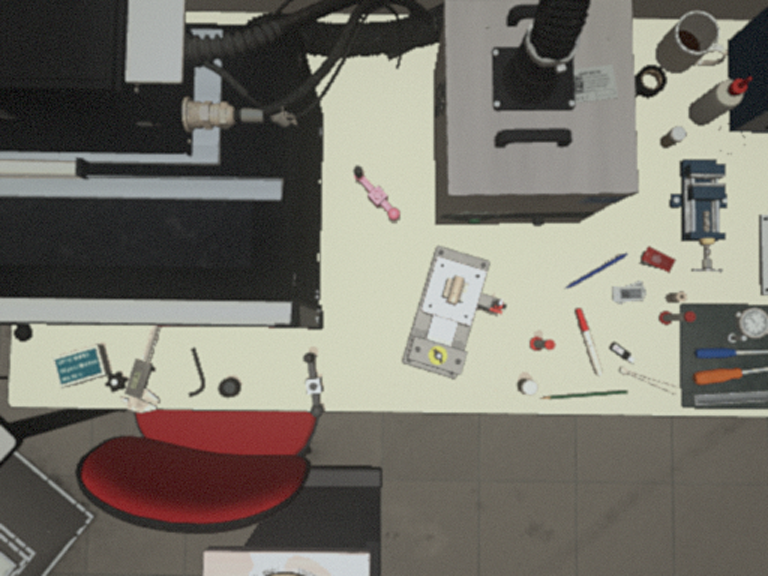

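```bash
python3 - <<'E'
from h import *
s=eyes.capture("scene");t=eyes.capture("top")
def f(n,a,b):
    X=tri([(s,a),(t,b)]);print(n,X.round(1),"res",np.round(np.array(proj(s,X))-a,1),np.round(np.array(proj(t,X))-b,1))
f("crankA scene178/top212",[178,235],[211,255]);f("knobA",[188,211],[202,238]);f("crankB",[284,181],[250,133])
f("drive",[264,230],[290,236]);f("jack",[265,256],[290,234]);f("pointer",[317,245],[325,202]);f("index",[316,239],[328,205])
f("vial",[315,306],[349,254]);f("gauge",[338,290],[358,230]);f("loupe",[133,216],[155,258])
for n,p,x,z in(("crankA s",s,[178,234],0),("crankA t",t,[212,257],0),("drive s",s,[264,230],102),("drive t",t,[290,236],102),("crankB",t,[251,132],0),("knobA s",s,[188,211],50),("knobA t",t,[202,238],50)):print(n,at_z(p,x,z).round(1))
E
```

```text
crankA scene178/top212 [468.3 -49.4  10. ] res [2. 0.] [-1.5  1.2]
knobA [523.3 -32.7  46.7] res [-0.7 -0. ] [ 0.6 -0.4]
crankB [ 833.  -161.    -0.9] res [ 0.2 -0. ] [-0.2  0.1]
drive [ 532.1 -273.2  106.8] res [ 0.5 -0. ] [-0.4  0.3]
jack [ 534.  -280.    12.7] res [ 1. -0.] [-0.7  0.5]
pointer [ 627.7 -378.7   29.6] res [ 1.  -0.1] [-0.7  0.4]
index [ 616.6 -379.5   63.4] res [ 1.9 -0.1] [-1.5  0.8]
vial [ 477.8 -452.9    5. ] res [ 1.2 -0. ] [-0.8  0.4]
gauge [ 547.9 -478.9    6.1] res [ 1.2 -0.1] [-0.9  0.4]
loupe [458.2 113.3  -0.7] res [1.1 0.1] [-0.8  0.7]
crankA s [474.6 -35.4   0. ]
crankA t [465.2 -55.6   0. ]
drive s [ 535.3 -269.9  102. ]
drive t [ 532.7 -274.7  102. ]
crankB [ 836.3 -164.6    0. ]
knobA s [521.9 -36.9  50. ]
knobA t [522.2 -31.6  50. ]
```

The scene picture shows the grey crank at about (268,345), with the knob at (283,315) at its far end. The jack is at (400,360), the pink look-alike at (430,260), the gauge at (515,415) and the vial at (476,452). The top picture agrees: crank (314,384), jack drive (438,355), and the tall black case just left of and beyond the crank.

```bash
python3 - <<'E'
from h import *
s=eyes.capture("scene")
print("case corner",at_z(s,[213,213],0).round(), at_z(s,[66,137],0).round(),"edge", at_z(s,[170,252],0).round())
p,R=tool()
for X in((320,0,253),(430,-50,253)): print(X,(R.T@(np.array(X)-p)).round())
E
```

```text
case corner [593. -64.   0.] [607. 593.   0.] edge [415. -60.   0.]
(320, 0, 253) [ 290.    0. -391.]
(430, -50, 253) [ 411.    0. -390.]
```

```bash
python3 -m crank '[{"dp":[411,0,-390],"roll":-0.6,"gripper":0},{"dp":[411,0,-390],"roll":-0.6,"gripper":0},{"dp":[411,0,-390],"roll":-0.6,"gripper":0},{"dp":[411,0,-390],"roll":-0.6,"gripper":0},{"dp":[411,0,-390],"roll":-0.6,"gripper":0},{"dp":[411,0,-390],"roll":-0.6,"gripper":0},{"dp":[411,0,-390],"roll":-0.6,"gripper":0},{"dp":[411,0,-390],"roll":-0.6,"gripper":0},{"dp":[411,0,-390],"roll":-0.6,"gripper":0},{"dp":[411,0,-390],"roll":-0.6,"gripper":0}]'
python3 - <<'E'
from h import *
p,R=tool();print(p,R.round(2));print((R.T@(np.array((430,-50,253))-p)).round())
E
```

```text
time_s: 2.08
eef_pos: [365.0, 112.9, 253.7]
ee_rot: [-0.705, 0.705, 0.059, -0.059]
force: [1.6, 1.1, -0.6]
grip_width: 0.997
[364.97758097 112.88493535 253.72654689] [[ 0.99  0.   -0.17]
 [ 0.17  0.    0.99]
 [ 0.   -1.   -0.  ]]
[  37.    1. -171.]
```

```bash
python3 -m crank '[{"dp":[37,0,-171],"roll":0,"gripper":0},{"dp":[37,0,-171],"roll":0,"gripper":0},{"dp":[37,0,-171],"roll":0,"gripper":0},{"dp":[37,0,-171],"roll":0,"gripper":0},{"dp":[37,0,-171],"roll":0,"gripper":0},{"dp":[37,0,-171],"roll":0,"gripper":0}]'
python3 - <<'E'
from h import *
w=eyes.capture("wrist");save(w,"w1.png",s=1.5);print("cam",(-np.array(w["R"]).T@w["t"]).round(),np.array(w["R"]).round(2).tolist())
for l,z in(("hub_mouth",0),("crank",0),("knob_mid",50)):
    for x in models.spot_point(w,l)[:2]: print(l,np.round(x["centre"],1),round(x["confidence"],2),at_z(w,x["centre"],z).round(1))
E
```

```text
time_s: 2.58
eef_pos: [430.2, -49.7, 253.1]
ee_rot: [0.705, -0.705, -0.058, 0.058]
force: [-0.1, 0.9, 0.3]
grip_width: 1.0
cam [352. -63. 373.] [[-0.16, 0.99, -0.0], [0.94, 0.15, 0.31], [0.31, 0.05, -0.95]]
hub_mouth [248.7 191.3] 0.9 [467.9 -49.3   0. ]
hub_mouth [353.3 202.1] 0.2 [459.1 108.1   0. ]
crank [247.4 195.1] 0.67 [474.  -50.2   0. ]
knob_mid [246.7 239.1] 0.58 [520.1 -43.   50. ]
```

View pics/w1.png

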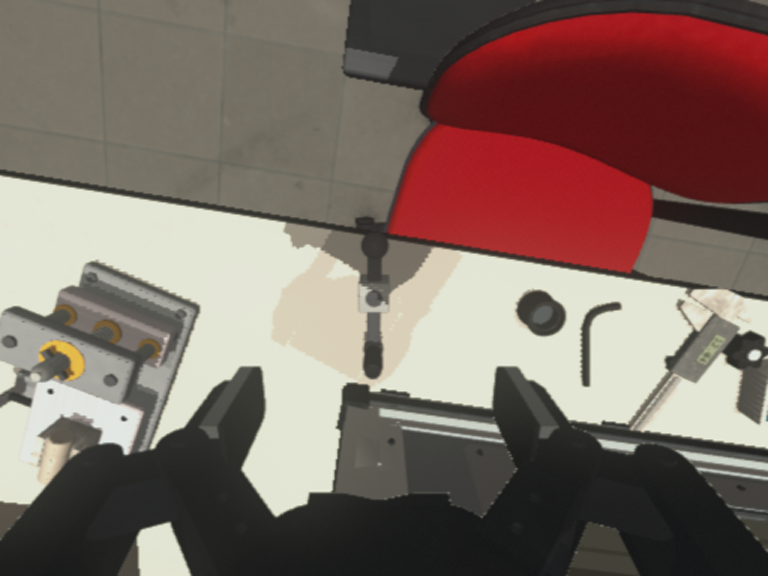

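The wrist picture shows the hub's top at (373,296), the ball at (374,245), the knob at (373,360), the loupe at (541,313) and the drive at (50,365).

```bash
python3 - <<'E'
from h import *
w=eyes.capture("wrist");a=lambda u,v,z:at_z(w,[u/1.5,v/1.5],z)
h=a(373.5,294,32);b=a(374.5,245,22.5);k=a(372.5,370,68);k2=a(373,345,68)
print("hub",h,"ball",b,"knobtop",k,k2,"ang",np.degrees([np.arctan2(*(h-b)[1::-1]),np.arctan2(*(k-b)[1::-1])]), np.linalg.norm((h-b)[:2]))
p,R=tool();print("tool x ang",np.degrees(np.arctan2(R[1,0],R[0,0])),np.degrees(np.arctan2(R[1,2],R[0,2])))
print((R.T@(np.array((470,-50,60))-p)).round(1))
E
```

```text
hub [463.87724629 -45.43884958  32.        ] ball [421.1830377  -51.73808991  22.5       ] knobtop [520.59497884 -36.46499175  68.        ] [497.02394646 -39.93418932  68.        ] ang [8.3930497  8.73431219] 43.156411755717976
tool x ang 9.685492072301473 99.68549213137263
[ 39.4 193.6 -10.4]
```

```bash
python3 -m crank '[{"dp":[37,40,-3.5],"roll":0,"gripper":0},{"dp":[37,100,-3.5],"roll":0,"gripper":0},{"dp":[37,133,-3.5],"roll":0,"gripper":0},{"dp":[37,133,-3.5],"roll":0,"gripper":0},{"dp":[37,133,-3.5],"roll":0,"gripper":0}]'
python3 - <<'E'
from h import *
w=eyes.capture("wrist");save(w,"w2.png",s=1.5)
for l,z in(("hub_mouth",0),("crank",0),("knob_mid",50)):
    for x in models.spot_point(w,l)[:2]: print(l,np.round(x["centre"],1),round(x["confidence"],2),at_z(w,x["centre"],z).round(1))
e=models.spot_in(w,"crank")[:1];print(e)
p,R=tool();print(p,"hubtop expected px*1.5",np.array(proj(w,[467,-47,32]))*1.5)
E
```

```text
time_s: 3.25
eef_pos: [464.7, -43.2, 116.9]
ee_rot: [0.706, -0.703, -0.057, 0.062]
force: [-0.1, 0.6, -0.8]
grip_width: 1.001
hub_mouth [244.1 198.3] 0.84 [467.  -50.6   0. ]
hub_mouth [413.  222.2] 0.3 [463.8 116.1   0. ]
crank [247.5 198.6] 0.65 [466.7 -47.4   0. ]
knob_mid [241.4 280.2] 0.93 [521.4 -42.8  50. ]
[{'extent': [244.7, 220.1, 34.7, 162.9], 'confidence': 0.65}]
[467.61404316 -44.95681397 122.35705709] hubtop expected px*1.5 [371.08744958 316.82623894]
```

View pics/w2.png

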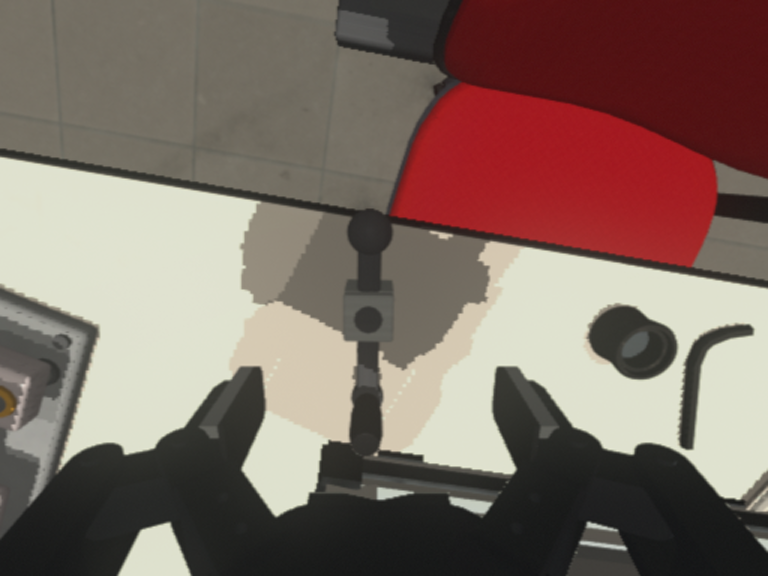

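The hub's top is at (368,318), within 3 px of the prediction, and the jaws are square to it, so I descend and grip.

```bash
python3 -m crank '[{"dp":[0,35,-1],"roll":0.02,"gripper":0},{"dp":[0,70,-1],"roll":0.02,"gripper":0},{"dp":[0,92,-1],"roll":0.02,"gripper":0},{"dp":[0,92,-1],"roll":0.02,"gripper":80},{"dp":[0,92,-1],"roll":0.02,"gripper":150},{"dp":[0,92,-1],"roll":0.02,"gripper":255},{"dp":[0,92,-1],"roll":0.02,"gripper":255},{"dp":[0,92,-1],"roll":0.02,"gripper":255},{"dp":[0,92,-1],"roll":0.02,"gripper":255},{"dp":[0,92,-1],"roll":0.02,"gripper":255}]' 50
python3 - <<'E'
from h import *
w=eyes.capture("wrist");save(w,"w3.png",s=1);s=ctrl.sense();print(s["force"],s["grip_width"],s["eef_pos"])
E
```

```text
time_s: 4.33
eef_pos: [467.9, -46.2, 30.2]
ee_rot: [-0.705, 0.706, 0.053, -0.051]
force: [-1.8, 0.2, 10.1]
grip_width: 0.317
[-0.94485697  1.31548001  9.74660919] 0.315871989469018 [467.91277232 -46.18689257  30.1899407 ]
```

```bash
python3 -m crank '[{"dp":[0,-20,0],"roll":0,"gripper":255},{"dp":[0,-60,0],"roll":0,"gripper":255},{"dp":[0,-100,-10],"roll":0,"gripper":255},{"dp":[-5,-140,-40],"roll":0,"gripper":255},{"dp":[-10,-172,-75],"roll":0,"gripper":255},{"dp":[-10,-172,-115],"roll":0,"gripper":255},{"dp":[-10,-172,-152],"roll":0,"gripper":255},{"dp":[-10,-172,-152],"roll":0,"gripper":255},{"dp":[-10,-172,-152],"roll":0,"gripper":255}]'
python3 - <<'E'
from h import *
w=eyes.capture("wrist");t=eyes.capture("top");s=eyes.capture("scene")
st=ctrl.sense();print(st["force"],st["grip_width"],st["eef_pos"],tool()[1].round(3).tolist())
O={}
for n,p in(("w",w),("t",t),("s",s)):
    for l,z in(("drive",102),("hub_mouth",170)):
        for x in models.spot_point(p,l)[:1]: print(n,l,np.round(x["centre"],1),round(x["confidence"],2),at_z(p,x["centre"],z).round(1))
a=cv2.resize(np.array(w["color"]),(800,600))[:, :]
u,v=map(int,proj(t,[533,-273,102]));b=cv2.resize(np.array(t["color"])[v-30:v+30,u-40:u+40],(400,300),interpolation=2)
u,v=map(int,proj(s,[533,-273,102]));c=cv2.resize(np.array(s["color"])[v-30:v+30,u-40:u+40],(400,300),interpolation=2)
a=cv2.resize(a,(400,300));im=np.hstack([np.vstack([b,c]),np.vstack([a,a*0])])
cv2.imwrite("pics/m1.png",im[:,:,::-1])
E
```

```text
time_s: 5.13
eef_pos: [479.2, -199.7, 201.0]
ee_rot: [-0.705, 0.706, 0.051, -0.051]
force: [-0.3, 0.5, -1.9]
grip_width: 0.316
[-0.10189192  0.18097307 -2.0487173 ] 0.3121465813556133 [ 479.1230991  -196.60242073  200.48843142] [[0.989, -0.0, -0.147], [0.147, 0.001, 0.989], [-0.0, -1.0, 0.001]]
w drive [160.1 247.4] 0.92 [ 535.3 -279.   102. ]
w hub_mouth [253.2 240.8] 0.9 [ 480.2 -199.4  170. ]
t drive [289.1 238. ] 0.66 [ 527.3 -272.3  102. ]
t hub_mouth [249.  130.6] 0.87 [ 803.3 -161.6  170. ]
s drive [264.7 230.7] 0.95 [ 534.3 -272.5  102. ]
s hub_mouth [224.6 214. ] 0.78 [ 471.7 -200.9  170. ]
```

View pics/m1.png

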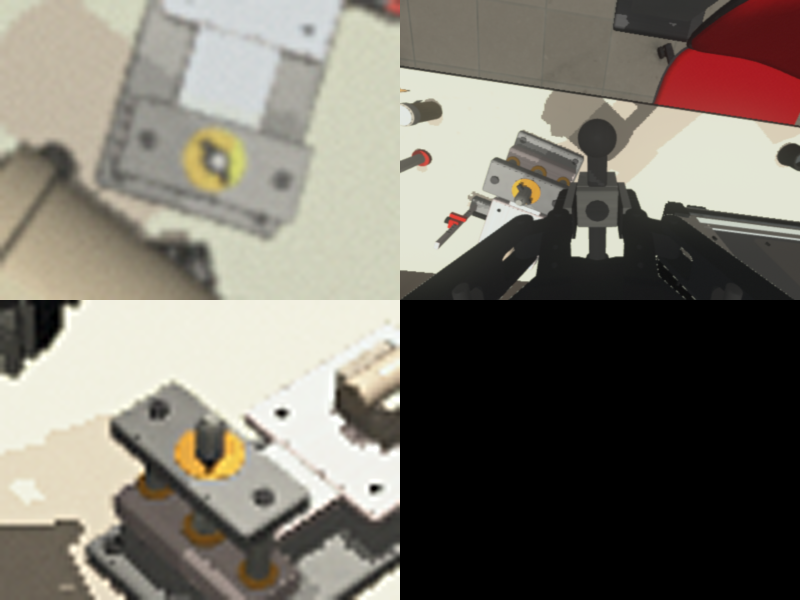

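Top left is the drive with its yellow collar at (213,160); the pin seems to run diagonally from (205,150) to (230,175). Top right shows the crank squarely held in the jaws. Next I locate the collar more exactly by colour.

```bash
python3 - <<'E'
from h import *
P={}
for n in("wrist","top","scene"):
    p=P[n]=eyes.capture(n);c=np.array(p["color"]);u0,v0=proj(p,[533,-274,102])
    hsv=cv2.cvtColor(c,cv2.COLOR_RGB2HSV);m=((hsv[...,0]>14)&(hsv[...,0]<34)&(hsv[...,1]>110)&(hsv[...,2]>90)).astype(np.uint8)
    k,lab,st,ce=cv2.connectedComponentsWithStats(m)
    ii=[i for i in range(1,k) if st[i,4]>5 and np.hypot(*(ce[i]-[u0,v0]))<14]
    mm=np.isin(lab,ii).astype(np.uint8);pts=cv2.findNonZero(mm);h=cv2.convexHull(pts);e=cv2.fitEllipse(h)
    print(n,[st[i].tolist() for i in ii],np.round(e[0],1),np.round(e[1],1),at_z(p,e[0],103).round(1))
E
```

```text
wrist [[140, 228, 36, 32, 557]] [157.5 243.9] [31.4 37.3] [ 531.5 -278.1  103. ]
top [[286, 231, 11, 12, 66]] [291.1 236.5] [10.7 11.1] [ 531.4 -277.6  103. ]
scene [[259, 227, 14, 10, 80], [252, 236, 7, 5, 13]] [261.8 233.3] [12.  22.1] [ 522.2 -271.7  103. ]
```

```bash
python3 -m crank '[{"dp":[20,5,-40],"roll":0.12,"gripper":255},{"dp":[41,10,-75],"roll":0.24,"gripper":255},{"dp":[41,10,-84],"roll":0.36,"gripper":255},{"dp":[41,10,-84],"roll":0.5,"gripper":255},{"dp":[41,10,-84],"roll":0.5,"gripper":255},{"dp":[41,10,-84],"roll":0.5,"gripper":255}]'
python3 - <<'E'
from h import *
w=eyes.capture("wrist");s=eyes.capture("scene")
p,R=tool();print(p,R.round(3).tolist(),ctrl.sense()["force"])
for n,q in(("w",w),("s",s)):
  for l,z in(("drive",102),("hub_mouth",p[2]-30)):
    for x in models.spot_point(q,l)[:1]: print(n,l,np.round(x["centre"],1),round(x["confidence"],2),at_z(q,x["centre"],z).round(1))
print((R.T@(np.array([532.5,-276.5,p[2]])-p)).round(1))
a=cv2.resize(np.array(w["color"]),(400,300),interpolation=3)
u,v=map(int,proj(s,[533,-273,130]));c=cv2.resize(np.array(s["color"])[v-30:v+30,u-40:u+40],(400,300),interpolation=2)
cv2.imwrite("pics/m2.png",np.hstack([a,c])[:,:,::-1])
E
```

```text
time_s: 6.23
eef_pos: [532.1, -274.6, 190.2]
ee_rot: [0.696, -0.696, 0.123, -0.123]
force: [-0.1, -0.3, -1.7]
grip_width: 0.318
[ 532.15422801 -274.36843569  190.64977283] [[0.94, 0.0, 0.342], [-0.342, -0.0, 0.94], [0.0, -1.0, -0.0]] [ 0.75744039  0.09864346 -1.21121376]
w drive [247.4 209.4] 0.62 [ 532.6 -279.4  102. ]
w hub_mouth [250.8 239.9] 0.68 [ 531.6 -275.7  160.6]
s drive [263.4 229.7] 0.82 [ 535.3 -268.1  102. ]
s hub_mouth [266.9 217.6] 0.69 [ 524.3 -282.5  160.6]
[ 1.1  0.  -1.9]
```

View pics/m2.png

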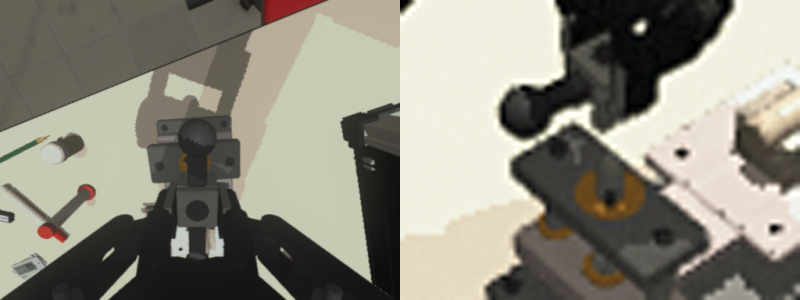

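Crank is above the drive, collar at (195,160) in the left half. Lowering gently.

```bash
python3 -m crank '[{"dp":[0.5,20,-1.5],"roll":0,"gripper":255},{"dp":[0.5,27,-1.5],"roll":0,"gripper":255},{"dp":[0.5,32,-1.5],"roll":0,"gripper":255},{"dp":[0.5,37,-1.5],"roll":0,"gripper":255},{"dp":[0.5,40,-1.5],"roll":0,"gripper":255},{"dp":[0.5,40,-1.5],"roll":0,"gripper":255}]'; python3 - <<'E'
from h import *
s=ctrl.sense();print(s["force"].round(1),s["wrist_torque"].round(2),s["eef_pos"].round(1))
E
```

```text
time_s: 7.03
eef_pos: [532.1, -276.4, 150.2]
ee_rot: [0.696, -0.696, 0.124, -0.124]
force: [-0.3, -0.6, -1.9]
grip_width: 0.321
[-0.3 -0.6 -1.9] [-0.1  -0.03  0.03] [ 532.1 -276.4  150.2]
```

```bash
python3 -m crank '[{"dp":[0,3,0],"roll":0,"gripper":255},{"dp":[0,5,0],"roll":0,"gripper":255},{"dp":[0,7,0],"roll":0,"gripper":255},{"dp":[0,9,0],"roll":0,"gripper":255},{"dp":[0,9,0],"roll":0,"gripper":255},{"dp":[0,9,0],"roll":0,"gripper":255}]'; python3 - <<'E'
from h import *
s=ctrl.sense();print(s["force"].round(1),s["wrist_torque"].round(2),s["eef_pos"].round(1))
E
```

```text
time_s: 7.53
eef_pos: [532.3, -276.5, 142.0]
ee_rot: [-0.696, 0.696, -0.124, 0.124]
force: [-1.4, 1.0, 3.0]
grip_width: 0.319
[-1.4  1.   3. ] [0.01 0.15 0.02] [ 532.3 -276.5  142. ]
```

Contact at z=142, exactly the height expected for resting on the pin. I turn clockwise under light pressure.

```bash
python3 -m crank '[{"dp":[0,1,0],"roll":0.05,"gripper":255},{"dp":[0,1,0],"roll":0.1,"gripper":255},{"dp":[0,1,0],"roll":0.15,"gripper":255},{"dp":[0,1,0],"roll":0.2,"gripper":255},{"dp":[0,1,0],"roll":0.25,"gripper":255},{"dp":[0,1,0],"roll":0.3,"gripper":255}]'; python3 - <<'E'
from h import *
s=ctrl.sense();print(s["force"].round(1),s["wrist_torque"].round(2),s["eef_pos"].round(1))
E
```

```text
time_s: 8.03
eef_pos: [532.5, -276.5, 141.0]
ee_rot: [-0.669, 0.67, -0.227, 0.228]
force: [-0.2, -0.7, 0.6]
grip_width: 0.314
[-0.2 -0.7  0.6] [-0.07 -0.17 -0.  ] [ 532.5 -276.5  141. ]
```

```bash
python3 -m crank '[{"dp":[0,1.5,0],"roll":0.04,"gripper":255},{"dp":[0,3,0],"roll":0.08,"gripper":255},{"dp":[0,3,0],"roll":0.08,"gripper":255}]'; python3 - <<'E'
from h import *
s=ctrl.sense();print(s["force"].round(1),s["wrist_torque"].round(2),s["eef_pos"].round(1))
E
```

```text
time_s: 8.28
eef_pos: [532.7, -277.0, 137.5]
ee_rot: [-0.66, 0.66, -0.253, 0.255]
force: [3.7, -4.7, -3.5]
grip_width: 0.316
[ 3.7 -4.7 -3.5] [-0.76 -0.75 -0.15] [ 532.7 -277.   137.5]
```

```bash
python3 -m crank '[{"dp":[0.7,2,0],"roll":0,"gripper":255},{"dp":[0.7,4,0],"roll":0,"gripper":255},{"dp":[0.7,5,0],"roll":0,"gripper":255},{"dp":[0.7,5,0],"roll":0,"gripper":255}]'; python3 - <<'E'
from h import *
s=ctrl.sense();print(s["force"].round(1),s["wrist_torque"].round(2),s["eef_pos"].round(1))
E
```

```text
time_s: 8.62
eef_pos: [533.0, -277.2, 133.1]
ee_rot: [-0.66, 0.66, -0.253, 0.254]
force: [0.5, -1.4, 6.0]
grip_width: 0.319
[ 0.5 -1.4  6. ] [-0.22 -0.11 -0.1 ] [ 533.  -277.2  133.1]
```

Home at z=133, as predicted (it dropped 9 mm). I let go and rise, then check.

```bash
python3 -m crank '[{"dp":[0,-1,0],"roll":0,"gripper":100},{"dp":[0,-1,0],"roll":0,"gripper":100},{"dp":[0,-1,0],"roll":0,"gripper":100},{"dp":[0,-20,0],"roll":0,"gripper":100},{"dp":[0,-60,0],"roll":0,"gripper":100},{"dp":[-60,-80,0],"roll":0,"gripper":100},{"dp":[-120,-80,0],"roll":0,"gripper":100},{"dp":[-120,-80,0],"roll":0,"gripper":100},{"dp":[-120,-80,0],"roll":0,"gripper":100}]'
python3 - <<'E'
from h import *
P={n:eyes.capture(n) for n in("scene","top","wrist")}
p,R=tool();print(p,ctrl.sense()["force"].round(1),ctrl.sense()["grip_width"])
for n,q in P.items():
  for l,z in(("hub_mouth",103),("knob_mid",153),("pointer",40),("index_mark",60)):
    for x in models.spot_point(q,l)[:1]: print(n,l,np.round(x["centre"],1),round(x["confidence"],2),at_z(q,x["centre"],z).round(1))
def crop(q,X,hw,hh,s):
    u,v=map(int,proj(q,X));print("crop origin",u-hw,v-hh);return cv2.resize(np.array(q["color"])[v-hh:v+hh,u-hw:u+hw],(400,300),interpolation=2)
s=P["scene"]
im=np.hstack([np.vstack([crop(s,[533,-277,130],40,30,0),crop(s,[620,-379,45],20,15,0)]),np.vstack([cv2.resize(np.array(P["wrist"]["color"]),(400,300)),crop(P["top"],[550,-300,130],40,30,0)])])
cv2.imwrite("pics/m3.png",im[:,:,::-1])
E
```

```text
time_s: 9.37
eef_pos: [439.1, -192.0, 211.9]
ee_rot: [0.661, -0.66, 0.255, -0.251]
force: [0.2, -0.0, 0.4]
grip_width: 0.606
[ 443.7386559  -196.74484533  212.76770236] [-0.   0.5 -0.1] 0.6062423038221223
scene hub_mouth [287.6 178.2] 0.82 [ 737.7 -219.5  103. ]
scene knob_mid [287.9 211.4] 0.49 [ 576.5 -308.9  153. ]
scene pointer [315.4 242.3] 0.83 [ 623.1 -372.3   40. ]
scene index_mark [318.1 242. ] 0.52 [ 610.6 -383.7   60. ]
top hub_mouth [293.6 237.7] 0.66 [ 528.3 -284.3  103. ]
top knob_mid [305.9 221.8] 0.41 [ 571.3 -311.2  153. ]
top pointer [324.7 203.3] 0.69 [ 624.7 -378.2   40. ]
top index_mark [327.6 208.4] 0.54 [ 609.6 -383.1   60. ]
wrist hub_mouth [250.8 307.7] 0.93 [ 533.2 -279.2  103. ]
wrist knob_mid [251.  304.8] 0.56 [ 498.8 -247.6  153. ]
crop origin 226 193
crop origin 297 227
crop origin 260 199
```

View pics/m3.png

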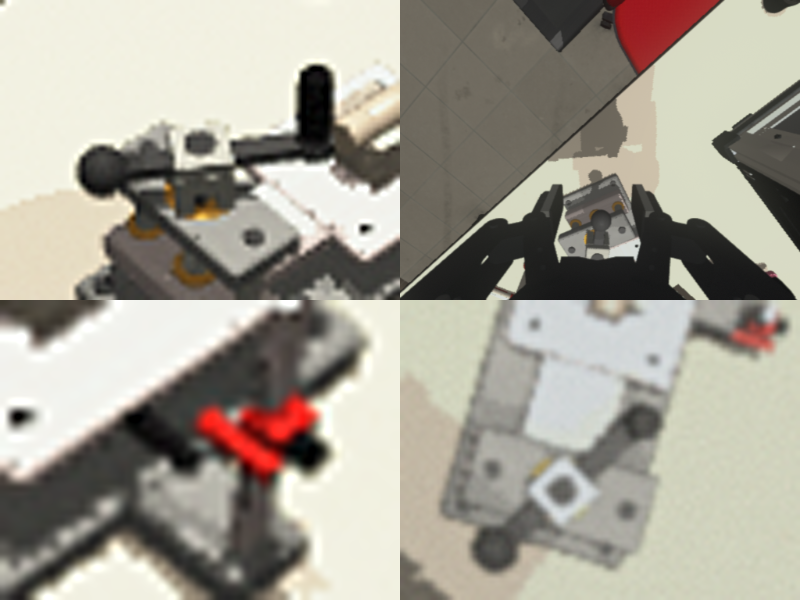

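The lower-right crop shows the crank seated with its arm at about -42°, and upper left shows the hub down over the pin. The index (red, (240,440)) sits near the pointer bar (165,440) but too coarsely to measure. I will view both from closer with the wrist camera from two places.

```bash
python3 -m crank '[{"dp":[30,0,-28],"roll":0.1,"gripper":100},{"dp":[60,0,-55],"roll":0.2,"gripper":100},{"dp":[90,0,-82],"roll":0.3,"gripper":100},{"dp":[120,0,-108],"roll":0.4,"gripper":100},{"dp":[150,15,-135],"roll":0.5,"gripper":100},{"dp":[180,35,-162],"roll":0.6,"gripper":100},{"dp":[191,53,-172],"roll":0.72,"gripper":100},{"dp":[191,53,-172],"roll":0.835,"gripper":100},{"dp":[191,53,-172],"roll":0.835,"gripper":100},{"dp":[191,53,-172],"roll":0.835,"gripper":100}]'
cat > pic2.py <<'E'
from h import *
import sys,pickle
w=eyes.capture("wrist");n=sys.argv[1];pickle.dump({k:w[k] for k in("color","fx","fy","cx","cy","R","t")},open(n+".pkl","wb"))
p,R=tool();print(p,np.degrees(np.arctan2(R[1,0],R[0,0])),"fx",w["fx"])
for l in("pointer","index_mark"):
    for x in models.spot_point(w,l)[:2]: print(l,np.round(x["centre"],1),round(x["confidence"],2),"pred",np.round(proj(w,[622,-379,45]),1))
E
python3 pic2.py v1
```

```text
time_s: 10.95
eef_pos: [470.5, -452.1, 159.6]
ee_rot: [0.502, -0.502, 0.498, -0.498]
force: [-0.1, 0.2, 0.5]
grip_width: 0.611
[ 470.71140393 -451.94896492  160.2167522 ] -89.59109189223499 fx 264.4984377556359
pointer [425.4 112. ] 0.8 pred [430.  116.7]
pointer [253.6 185.8] 0.59 pred [430.  116.7]
index_mark [433.5 120.2] 0.78 pred [430.  116.7]
```

```bash
python3 -m crank '[{"dp":[0,0,40],"roll":0,"gripper":100},{"dp":[0,0,80],"roll":0,"gripper":100},{"dp":[0,0,110],"roll":0,"gripper":100},{"dp":[0,0,110],"roll":0,"gripper":100},{"dp":[0,0,110],"roll":0,"gripper":100}]'
python3 pic2.py v2
python3 - <<'E'
import pickle,cv2,numpy as np
from h import proj
o=[]
for n in("v1","v2"):
    p=pickle.load(open(n+".pkl","rb"));u,v=map(int,proj(p,[622,-379,45]));u=min(max(u,50),462);v=min(max(v,50),334);print(n,u-50,v-50)
    o.append(cv2.resize(np.array(p["color"])[v-50:v+50,u-50:u+50],(400,400),interpolation=2))
cv2.imwrite("pics/m4.png",np.hstack(o)[:,:,::-1])
E
```

```text
time_s: 11.52
eef_pos: [581.6, -450.8, 159.1]
ee_rot: [-0.502, 0.502, -0.498, 0.498]
force: [0.3, -0.4, -0.7]
grip_width: 0.608
[ 580.48527781 -451.39639351  159.54077894] -89.7015300553481 fx 264.4984377556359
index_mark [296.8 121.8] 0.75 pred [299.8 117.5]
v1 380 66
v2 249 67
```

View pics/m4.png

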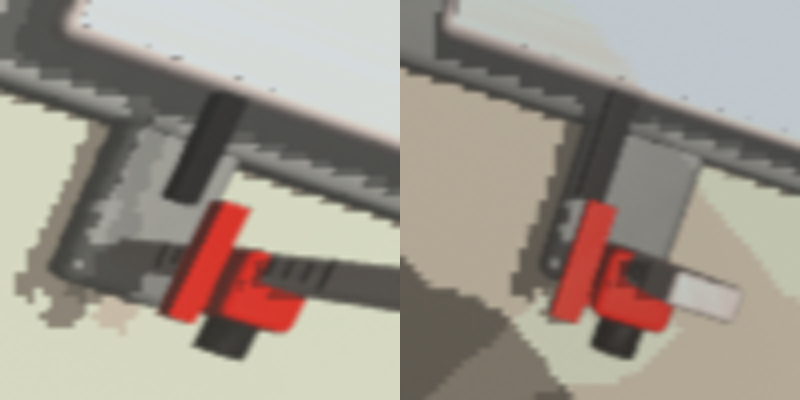

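In the left crop the pointer bar runs (226,96) to (183,198) and the index bar (233,206) to (180,316). On the right they run (620,95) to (595,195) and (600,203) to (567,318). I triangulate both lines.

```bash
cat > gap.py <<'E'
from h import *
import pickle
A=pickle.load(open("v1.pkl","rb"));B=pickle.load(open("v2.pkl","rb"))
def plane(p,a,b):
    o,d1=ray(p,a);_,d2=ray(p,b);n=np.cross(d1,d2);n/=np.linalg.norm(n);return n,n@o
def line(a1,a2,b1,b2,y=None):
    a1,a2=[(380+x/4,66+v/4) for x,v in(a1,a2)];b1,b2=[(249+(x-400)/4,67+v/4) for x,v in(b1,b2)]
    n1,c1=plane(A,a1,a2);n2,c2=plane(B,b1,b2);d=np.cross(n1,n2);d/=np.linalg.norm(d)
    X=np.linalg.solve(np.array([n1,n2,[0,1,0]]),[c1,c2,y]);return X,d
p,d=line((226,96),(183,198),(620,95),(595,195),-360);q,e=line((233,206),(180,316),(600,203),(567,318),-385)
print("pointer",p,d);print("index",q,e)
# tips by point triangulation: index ends
f=lambda a,b:tri([(A,(380+a[0]/4,66+a[1]/4)),(B,(249+(b[0]-400)/4,67+b[1]/4))])
print("index ends",f((233,206),(600,203)),f((180,316),(567,318)),"pointer at table edge",f((226,96),(620,95)))
E
python3 gap.py
python3 - <<'E'
import pickle
from h import *
# colour profile along columns crossing bars for edge check
for n,x0,y0,rows in(("v1",380,66,(27,35,43,60,70)),("v2",249,67,(27,35,43,60,70))):
    c=np.array(pickle.load(open(""+n+".pkl","rb"))["color"]).astype(int)
    for r in rows:
        print(n,r,[ (k,*c[y0+r,x0+k]) for k in range(34,66)] if 0 else " ".join(f"{k}:{c[y0+r,x0+k,0]}/{c[y0+r,x0+k,2]}" for k in range(34,66)))
E
```

```text
pointer [ 624.26650221 -360.           41.89323122] [0.1860318  0.98060093 0.06175741]
index [ 617.30154713 -385.           60.14805761] [0.21676986 0.9732126  0.07660328]
index ends [ 618.7454485  -378.96446453   60.37764181] [ 613.51449974 -401.37842131   59.21553009] pointer at table edge [ 624.72179374 -357.60726725   42.04053036]
v1 27 34:96/93 35:97/93 36:98/94 37:97/93 38:96/92 39:90/86 40:81/78 41:80/78 42:80/77 43:80/77 44:80/77 45:80/78 46:80/77 47:80/77 48:80/77 49:75/73 50:63/61 51:49/48 52:47/45 53:50/48 54:55/53 55:56/55 56:56/54 57:57/54 58:56/53 59:57/54 60:61/58 61:72/69 62:79/76 63:80/77 64:81/76 65:82/77
v1 35 34:118/113 35:139/134 36:140/134 37:139/134 38:138/133 39:139/132 40:140/134 41:149/142 42:158/150 43:157/150 44:154/146 45:138/131 46:100/95 47:56/53 48:47/45 49:50/47 50:53/51 51:56/53 52:56/53 53:55/52 54:56/53 55:56/53 56:63/60 57:83/79 58:99/94 59:102/98 60:103/98 61:103/99 62:100/95 63:93/88 64:87/84 65:81/78
v1 43 34:139/133 35:139/133 36:140/134 37:147/141 38:157/150 39:159/151 40:159/151 41:155/148 42:131/124 43:77/72 44:49/46 45:48/45 46:53/49 47:56
[... 1750 characters left out ...]
/130 61:136/129 62:135/129 63:135/129 64:135/129 65:135/129
v2 60 34:97/82 35:92/78 36:78/68 37:64/58 38:66/61 39:72/67 40:86/82 41:99/93 42:100/83 43:125/57 44:170/50 45:193/56 46:195/55 47:195/54 48:195/54 49:195/54 50:187/56 51:154/68 52:109/88 53:111/102 54:122/114 55:129/122 56:130/123 57:131/124 58:133/126 59:133/126 60:134/127 61:134/127 62:134/127 63:133/127 64:133/127 65:132/126
v2 70 34:97/82 35:97/82 36:96/81 37:94/80 38:95/79 39:99/68 40:144/51 41:188/55 42:196/59 43:195/58 44:195/58 45:195/57 46:194/56 47:173/51 48:125/40 49:94/37 50:125/36 51:153/37 52:166/45 53:177/51 54:152/44 55:137/41 56:123/50 57:95/58 58:77/61 59:66/56 60:60/53 61:67/59 62:73/64 63:74/65 64:73/65 65:74/65
```

```bash
python3 - <<'E'
from h import *
import pickle
from scipy.optimize import least_squares
A=pickle.load(open("v1.pkl","rb"));B=pickle.load(open("v2.pkl","rb"))
a=lambda L:[(380+k,66+r) for r,k in L];b=lambda L:[(249+k,67+r) for r,k in L]
D={"p":(a([(27,60.6),(35,56.75),(43,52.7)]),b([(35,55.7),(43,52.9)])),"i":(a([(60,58.2),(70,53.5)]),b([(60,51.2),(70,47.6)]))}
def res(v,same):
    m,xp,zp,xi,zi=v
    if same: xi=xp
    out=[]
    for k,x0,z in(("p",xp,zp),("i",xi,zi)):
        for P,L in zip((A,B),D[k]):
            for px in L:
                X=at_z(P,px,z);out.append(X[0]-(x0+m*(X[1]+380)))
    return out
for s in(0,1):
    r=least_squares(res,[.2,622,40,622,60],args=(s,));print(s,r.x.round(2),"gap",r.x[4]-r.x[2],np.round(r.fun,2))
E
```

```text
0 [2.9000e-01 6.2158e+02 4.3890e+01 6.2175e+02 6.0760e+01] gap 16.8704143393256 [ 0.01  0.06 -0.07  0.02 -0.02 -0.14  0.14  0.05 -0.05]
1 [2.9000e-01 6.2166e+02 4.3850e+01 6.2200e+02 6.0830e+01] gap 16.98154612205456 [ 0.05  0.06 -0.09  0.01 -0.07 -0.13  0.11  0.1  -0.04]
```

The gap is 16.9 mm, so about 1.69 turns. Now over the knob, at about (574,-314).

```bash
python3 -m crank '[{"dp":[0,-35,0],"roll":0,"gripper":100},{"dp":[-30,-58,0],"roll":0,"gripper":100},{"dp":[-70,-58,-3],"roll":0,"gripper":100},{"dp":[-110,-58,-6],"roll":0,"gripper":100},{"dp":[-137,-58,-6],"roll":0,"gripper":100},{"dp":[-137,-58,-6],"roll":0,"gripper":100},{"dp":[-137,-58,-6],"roll":0,"gripper":100}]'
python3 - <<'E'
from h import *
w=eyes.capture("wrist");t=eyes.capture("top")
p,R=tool();print(p)
for n,q in(("w",w),("t",t)):
  for x in models.spot_point(q,"knob_mid")[:2]: print(n,np.round(x["centre"],1),round(x["confidence"],2),at_z(q,x["centre"],153).round(1),"pred",np.round(proj(q,[574,-314,153]),1))
a=cv2.resize(np.array(w["color"]),(600,450));cv2.imwrite("pics/w5.png",a[:,:,::-1])
E
```

```text
time_s: 12.25
eef_pos: [573.4, -314.2, 218.9]
ee_rot: [-0.501, 0.501, -0.498, 0.499]
force: [0.7, -1.3, 0.2]
grip_width: 0.607
[ 573.42035649 -315.95330032  217.93893179]
w [246.5 220.5] 0.69 [ 569.5 -316.8  153. ] pred [252.4 217.1]
t [234.9 114.8] 0.53 [ 848.3 -123.9  153. ] pred [307.  220.8]
```

View pics/w5.png

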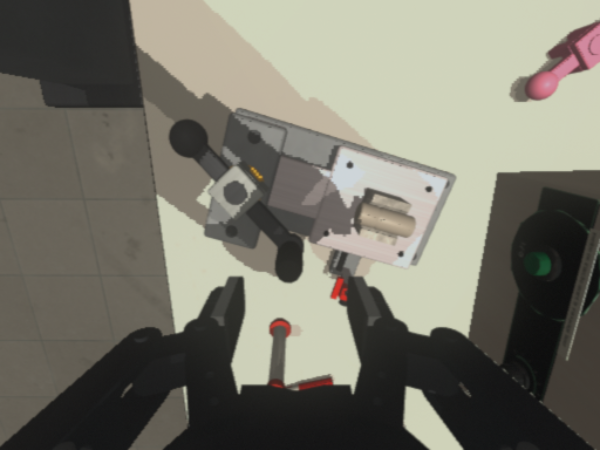

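Knob is just beneath the jaws at (288,262), between the fingers. I descend and close on it.

```bash
python3 -m crank '[{"dp":[1,20,-2],"roll":0,"gripper":100},{"dp":[1,45,-2],"roll":0,"gripper":100},{"dp":[1,59,-2],"roll":0,"gripper":100},{"dp":[1,59,-2],"roll":0,"gripper":100},{"dp":[1,59,-2],"roll":0,"gripper":255},{"dp":[1,59,-2],"roll":0,"gripper":255},{"dp":[1,59,-2],"roll":0,"gripper":255},{"dp":[1,59,-2],"roll":0,"gripper":255}]' 40
python3 - <<'E'
from h import *
s=ctrl.sense();p,R=tool();print(p,s["force"].round(1),s["wrist_torque"].round(2),s["grip_width"])
w=eyes.capture("wrist")
for l,z in(("hub_mouth",103),("knob_mid",153)):
  for x in models.spot_point(w,l)[:1]: print(l,round(x["confidence"],2),at_z(w,x["centre"],z).round(1))
E
```

```text
time_s: 13.12
eef_pos: [572.4, -316.4, 159.8]
ee_rot: [0.501, -0.501, 0.498, -0.5]
force: [0.6, -0.2, 2.4]
grip_width: 0.198
[ 572.37937932 -316.36335523  159.80655356] [ 0.6 -0.2  2.4] [ 0.05 -0.02 -0.05] 0.19761751755523385
hub_mouth 0.62 [ 533.2 -276.5  103. ]
knob_mid 0.93 [ 571.4 -313.8  153. ]
```

Holding the knob (17 mm opening). Winding clockwise at 15° a row.

```bash
python3 -m crank '[{"dp":[8.7,0,-11.4],"roll":0,"gripper":255},{"dp":[14.2,0,-24.7],"roll":0,"gripper":255},{"dp":[16.1,0,-38.9],"roll":0,"gripper":255},{"dp":[14.2,0,-53.1],"roll":0,"gripper":255},{"dp":[8.7,0,-66.4],"roll":0,"gripper":255},{"dp":[0,0,-77.8],"roll":0,"gripper":255},{"dp":[0,0,-77.8],"roll":0,"gripper":255}]'
python3 - <<'E'
from h import *
s=ctrl.sense();p,R=tool();print(p,s["force"].round(1),s["wrist_torque"].round(2),s["grip_width"])
E
```

```text
time_s: 13.85
eef_pos: [492.6, -316.3, 159.7]
ee_rot: [-0.5, 0.501, -0.499, 0.5]
force: [-1.4, -3.0, 5.6]
grip_width: 0.197
[ 492.55867454 -316.28683918  159.68534284] [-1.4 -3.   5.6] [-0.26  0.15  0.02] 0.1967518799725995
```

```bash
python3 -m crank '[{"dp":[-11.4,0,-8.7],"roll":0,"gripper":255},{"dp":[-24.7,0,-14.2],"roll":0,"gripper":255},{"dp":[-38.9,0,-16.1],"roll":0,"gripper":255},{"dp":[-53.1,0,-14.2],"roll":0,"gripper":255},{"dp":[-66.4,0,-8.7],"roll":0,"gripper":255},{"dp":[-77.8,0,0],"roll":0,"gripper":255},{"dp":[-86.5,0,11.4],"roll":0,"gripper":255},{"dp":[-92,0,24.7],"roll":0,"gripper":255},{"dp":[-93.9,0,38.9],"roll":0,"gripper":255},{"dp":[-93.9,0,38.9],"roll":0,"gripper":255}]'
python3 - <<'E'
from h import *
s=ctrl.sense();p,R=tool();print(p,s["force"].round(1),s["wrist_torque"].round(2),s["grip_width"])
E
```

```text
time_s: 14.68
eef_pos: [533.6, -222.2, 157.5]
ee_rot: [-0.5, 0.502, -0.499, 0.499]
force: [-0.5, -4.8, -2.0]
grip_width: 0.195
[ 533.57749177 -222.24163794  157.5155437 ] [-0.5 -4.8 -2. ] [-0.75  0.21 -0.02] 0.19500643667693848
```

```bash
python3 -m crank '[{"dp":[1.9,0,14.2],"roll":0,"gripper":255},{"dp":[7.4,0,27.5],"roll":0,"gripper":255},{"dp":[16.1,0,38.9],"roll":0,"gripper":255},{"dp":[27.5,0,47.6],"roll":0,"gripper":255},{"dp":[40.8,0,53.1],"roll":0,"gripper":255},{"dp":[55,0,55],"roll":0,"gripper":255},{"dp":[69.2,0,53.1],"roll":0,"gripper":255},{"dp":[82.5,0,47.6],"roll":0,"gripper":255},{"dp":[93.9,0,38.9],"roll":0,"gripper":255},{"dp":[93.9,0,38.9],"roll":0,"gripper":255}]'
python3 - <<'E'
from h import *
s=ctrl.sense();p,R=tool();print(p,s["force"].round(1),s["wrist_torque"].round(2),s["grip_width"])
E
```

```text
time_s: 15.52
eef_pos: [570.8, -318.4, 159.1]
ee_rot: [-0.5, 0.5, -0.499, 0.501]
force: [3.3, -2.2, 5.7]
grip_width: 0.195
[ 570.81801648 -318.41475122  159.06312226] [ 3.3 -2.2  5.7] [-0.19 -0.41  0.01] 0.19483827483766084
```

```bash
python3 -m crank '[{"dp":[8.7,0,-11.4],"roll":0,"gripper":255},{"dp":[14.2,0,-24.7],"roll":0,"gripper":255},{"dp":[16.1,0,-38.9],"roll":0,"gripper":255},{"dp":[14.2,0,-53.1],"roll":0,"gripper":255},{"dp":[8.7,0,-66.4],"roll":0,"gripper":255},{"dp":[0,0,-77.8],"roll":0,"gripper":255},{"dp":[-11.4,0,-86.5],"roll":0,"gripper":255},{"dp":[-24.7,0,-92],"roll":0,"gripper":255},{"dp":[-38.9,0,-93.9],"roll":0,"gripper":255},{"dp":[-38.9,0,-93.9],"roll":0,"gripper":255}]'
python3 - <<'E'
from h import *
s=ctrl.sense();p,R=tool();print(p,s["force"].round(1),s["wrist_torque"].round(2),s["grip_width"])
P=eyes.capture("scene")
for l in("pointer","index_mark"): print(l,[(np.round(x["centre"],1),round(x["confidence"],2)) for x in models.spot_point(P,l)[:1]])
E
```

```text
time_s: 16.35
eef_pos: [477.5, -275.7, 158.8]
ee_rot: [-0.501, 0.501, -0.499, 0.499]
force: [-1.1, -0.4, 3.4]
grip_width: 0.196
[ 477.54653524 -275.73116158  158.82360307] [-1.1 -0.4  3.4] [-0.07  0.12  0.03] 0.19589405154395328
pointer [(array([316.1, 235.5]), 0.85)]
index_mark [(array([318.8, 238.4]), 0.38)]
```

Next, 108° more (to about 16.5 mm), then let go and measure afresh.

```bash
python3 -m crank '[{"dp":[-11.4,0,1.2],"roll":0,"gripper":255},{"dp":[-22.4,0,4.8],"roll":0,"gripper":255},{"dp":[-32.3,0,10.5],"roll":0,"gripper":255},{"dp":[-40.9,0,18.2],"roll":0,"gripper":255},{"dp":[-47.6,0,27.5],"roll":0,"gripper":255},{"dp":[-52.3,0,38],"roll":0,"gripper":255},{"dp":[-54.7,0,49.3],"roll":0,"gripper":255},{"dp":[-54.7,0,60.7],"roll":0,"gripper":255},{"dp":[-52.3,0,72],"roll":0,"gripper":255},{"dp":[-52.3,0,72],"roll":0,"gripper":255}]'
python3 - <<'E'
from h import *
s=ctrl.sense();p,R=tool();print(p,s["force"].round(1),s["wrist_torque"].round(2),s["grip_width"])
E
```

```text
time_s: 17.33
eef_pos: [550.6, -225.0, 156.9]
ee_rot: [-0.5, 0.502, -0.5, 0.498]
force: [-3.4, -6.4, -1.6]
grip_width: 0.193
[ 550.58532937 -225.04392782  156.88455876] [-3.4 -6.4 -1.6] [-1.01  0.64  0.03] 0.19346531166755257
```

```bash
python3 -m crank '[{"dp":[0,0,0],"roll":0,"gripper":100},{"dp":[0,0,0],"roll":0,"gripper":100},{"dp":[0,0,0],"roll":0,"gripper":100},{"dp":[0,-30,0],"roll":0,"gripper":100},{"dp":[0,-65,0],"roll":0,"gripper":100},{"dp":[0,-65,0],"roll":0,"gripper":100}]'
python3 - <<'E'
from h import *
p,R=tool();print(p,ctrl.sense()["force"].round(1),np.degrees(np.arctan2(R[1,0],R[0,0])))
for X in((470,-452,p[2]),(470,-452,160),(580,-452,160)):print(X,(R.T@(np.array(X)-p)).round(1))
E
```

```text
time_s: 17.83
eef_pos: [551.7, -225.4, 230.2]
ee_rot: [-0.502, 0.5, -0.495, 0.503]
force: [1.8, -0.0, 0.9]
grip_width: 0.608
[ 551.69538618 -225.35729593  230.15550853] [ 1.8 -0.   0.9] -89.80346001545352
(470, -452, np.float64(230.15550853327431)) [226.4   0.5 -82.5]
(470, -452, 160) [226.   70.7 -83.1]
(580, -452, 160) [226.3  71.7  26.9]
```

```bash
python3 -m crank '[{"dp":[40,0,-15],"roll":0,"gripper":100},{"dp":[80,0,-30],"roll":0,"gripper":100},{"dp":[120,0,-45],"roll":0,"gripper":100},{"dp":[160,0,-60],"roll":0,"gripper":100},{"dp":[200,20,-75],"roll":0,"gripper":100},{"dp":[226,50,-83],"roll":0,"gripper":100},{"dp":[226,63,-83],"roll":0,"gripper":100},{"dp":[226,63,-83],"roll":0,"gripper":100},{"dp":[226,63,-83],"roll":0,"gripper":100}]'
python3 pic2.py v3
python3 -m crank '[{"dp":[0,0,40],"roll":0,"gripper":100},{"dp":[0,0,80],"roll":0,"gripper":100},{"dp":[0,0,110],"roll":0,"gripper":100},{"dp":[0,0,110],"roll":0,"gripper":100},{"dp":[0,0,110],"roll":0,"gripper":100}]'
python3 pic2.py v4
python3 - <<'E'
import pickle,cv2,numpy as np
from h import proj
o=[]
for n,(x,y) in(("v3",(380,66)),("v4",(249,67))):
    p=pickle.load(open(n+".pkl","rb"));c=np.array(p["color"])
    o.append(cv2.resize(c[y:y+100,x:x+100],(400,400),interpolation=2));c=c.astype(int)
    for r in(27,31,35,39,43,60,65,70): print(n,r," ".join(f"{k}:{c[y+r,x+k,0]}/{c[y+r,x+k,2]}" for k in range(38,70)))
cv2.imwrite("pics/m6.png",np.hstack(o)[:,:,::-1])
E
```

```text
time_s: 18.58
eef_pos: [467.6, -450.5, 160.2]
ee_rot: [0.501, -0.5, 0.5, -0.499]
force: [0.7, 0.1, 0.8]
grip_width: 0.609
[ 468.31984515 -450.39596145  161.64522962] -89.78083521730231 fx 264.4984377556359
pointer [438.5 112.3] 0.58 pred [432.4 118.2]
index_mark [435.6 120.7] 0.62 pred [432.4 118.2]
time_s: 19.15
eef_pos: [579.2, -449.3, 161.0]
ee_rot: [-0.502, 0.502, -0.498, 0.499]
force: [-0.6, 0.1, -0.2]
grip_width: 0.609
[ 578.05365785 -449.88614747  161.23123141] -89.73694167715797 fx 264.4984377556359
pointer [301.7 115.5] 0.67 pred [301.9 119.1]
index_mark [298.5 124.3] 0.84 pred [301.9 119.1]
v3 27 38:99/95 39:93/89 40:84/80 41:82/79 42:82/78 43:81/78 44:80/77 45:79/77 46:79/77 47:80/77 48:80/76 49:80/77 50:79/76 51:79/76 52:80/77 53:79/77 54:80/77 55:80/77 56:80/77 57:80/77 58:80/77 59:79/77 60:80/77 61:80/77 62:80/77 63:80/77 64:79/76 65:71/69 66:55/53 67:47/45 68:46/45 69:48/46
v3 31 38:116/110 39:140/134 40:147/140 41:148/141 42:132/127 43:97/93 44:80/77 45:78/75 46:79/76 47:79/76 48:80/77 49:88/85 50:98/94 51:99/95 52:98/94 53:91/87 54:81/78 55:80/77 56:80/77 57:80/77 58
[... 3944 characters left out ...]
:135/127 64:134/127 65:134/127 66:134/127 67:133/126 68:127/121 69:121/114
v4 65 38:64/58 39:72/67 40:79/74 41:79/74 42:76/71 43:79/63 44:112/50 45:164/51 46:193/60 47:197/60 48:196/58 49:197/58 50:196/57 51:190/54 52:157/49 53:98/40 54:96/37 55:132/38 56:166/41 57:178/43 58:174/42 59:157/44 60:122/55 61:84/67 62:83/73 63:88/78 64:95/85 65:106/98 66:118/111 67:119/112 68:128/114 69:159/135
v4 70 38:89/77 39:82/73 40:79/72 41:79/68 42:90/56 43:147/50 44:191/57 45:197/59 46:196/58 47:196/57 48:197/57 49:193/56 50:166/50 51:108/39 52:95/37 53:136/38 54:178/39 55:192/49 56:168/51 57:117/42 58:94/47 59:66/51 60:57/50 61:57/50 62:54/48 63:59/52 64:66/59 65:73/65 66:74/65 67:74/66 68:74/65 69:75/67
```

View pics/m6.png

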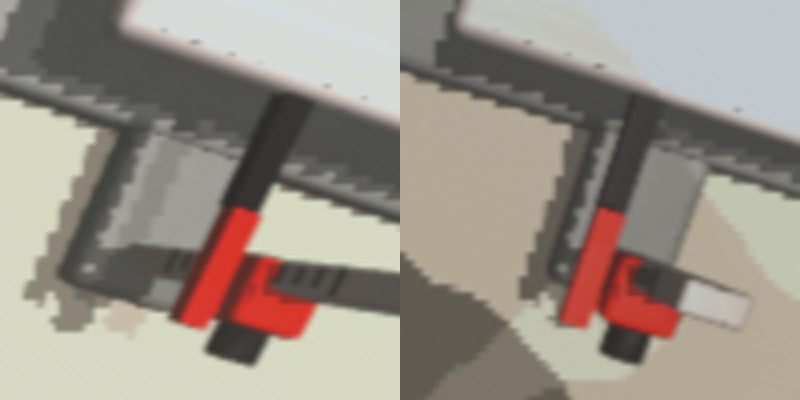

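```bash
python3 - <<'E'
from h import *
import pickle
from scipy.optimize import least_squares
A=pickle.load(open("v3.pkl","rb"));B=pickle.load(open("v4.pkl","rb"))
a=lambda L:[(380+k,66+r) for r,k in L];b=lambda L:[(249+k,67+r) for r,k in L]
# v3 : top-left edge (side/top), v4: top-right edge, 6 mm apart -> offset; shift top-left by 6 mm in x
D={"p":(a([(35,65.9),(39,63.9),(43,61.9)]),b([(31,64.2),(35,62.1),(39,60.85),(43,59.4)])),"i":(a([(60,54.15),(65,51.75),(70,49.3)]),b([(60,53.85),(65,52.2),(70,50.35)]))}
W=6*np.hypot(1,.29)
def res(v,mode):
    m,xp,zp,xi,zi=v
    if mode=="same": xi=xp
    if mode=="off.17": xi=xp+.17
    out=[]
    for k,x0,z in(("p",xp,zp),("i",xi,zi)):
        for i,(P,L) in enumerate(zip((A,B),D[k])):
            for px in L:
                X=at_z(P,px,z);out.append(X[0]+(W if i==0 else 0)-(x0+m*(X[1]+380)))
    return out
for s in("free","same","off.17"):
    r=least_squares(res,[.29,622,60,622,60],args=(s,));print(s,r.x.round(2),"gap",round(r.x[4]-r.x[2],2),np.round(r.fun,2))
print(np.round([at_z(A,(380+57.9,66+43),60)],1))
E
```

```text
free [3.1000e-01 6.2124e+02 6.0870e+01 6.2165e+02 6.1480e+01] gap 0.6 [-0.02 -0.    0.02  0.3  -0.21 -0.05 -0.05 -0.1   0.01  0.09 -0.08  0.05
  0.03]
same [ 2.9000e-01  6.2148e+02  6.0750e+01 -2.6172e+02  6.1580e+01] gap 0.83 [ 0.03  0.01 -0.01  0.34 -0.21 -0.1  -0.14 -0.06  0.    0.02  0.01  0.09
  0.01]
off.17 [ 3.00000e-01  6.21380e+02  6.08000e+01 -2.02917e+03  6.15400e+01] gap 0.74 [ 0.01  0.01  0.    0.32 -0.21 -0.08 -0.1  -0.08  0.01  0.05 -0.03  0.08
  0.02]
[[ 615.1 -371.5   60. ]]
```

Remaining gap is about 0.7 mm (turn count agrees: about 0.6), so 25° more. I go back to the knob the same way.

```bash
python3 -m crank '[{"dp":[0,-35,0],"roll":0,"gripper":100},{"dp":[-30,-62,-4],"roll":0,"gripper":100},{"dp":[-70,-62,-9],"roll":0,"gripper":100},{"dp":[-110,-62,-14],"roll":0,"gripper":100},{"dp":[-150,-62,-19],"roll":0,"gripper":100},{"dp":[-190,-62,-24],"roll":0,"gripper":100},{"dp":[-225,-62,-26.5],"roll":0,"gripper":100},{"dp":[-225,-62,-26.5],"roll":0,"gripper":100},{"dp":[-225,-62,-26.5],"roll":0,"gripper":100}]'
python3 - <<'E'
from h import *
w=eyes.capture("wrist");p,R=tool();print(p)
for l,z in(("hub_mouth",103),("knob_mid",153)):
  for x in models.spot_point(w,l)[:1]: print(l,round(x["confidence"],2),at_z(w,x["centre"],z).round(1))
print((R.T@(np.array([550.5,-225,158])-p)).round(1))
E
```

```text
time_s: 20.05
eef_pos: [549.7, -224.7, 223.9]
ee_rot: [0.501, -0.501, 0.498, -0.5]
force: [-0.0, -1.4, 0.3]
grip_width: 0.604
[ 549.87771123 -225.95155506  223.47030782]
hub_mouth 0.9 [ 751.5 -160.3  103. ]
knob_mid 0.88 [ 536.7 -220.5  153. ]
[-1.  65.5  0.5]
```

```bash
python3 - <<'E'
from h import *
w=eyes.capture("wrist");save(w,"w7.png",s=1.5)
for a in(60,72,84,96):
  print(a,(np.array(proj(w,[533+55*np.cos(np.radians(a)),-277+55*np.sin(np.radians(a)),171]))*1.5).round())
print("hub top",np.array(proj(w,[533,-277,135]))*1.5)
E
```

```text
60 [400. 342.]
72 [378. 333.]
84 [354. 329.]
96 [329. 329.]
hub top [349.21298864 388.75119671]
```

View pics/w7.png

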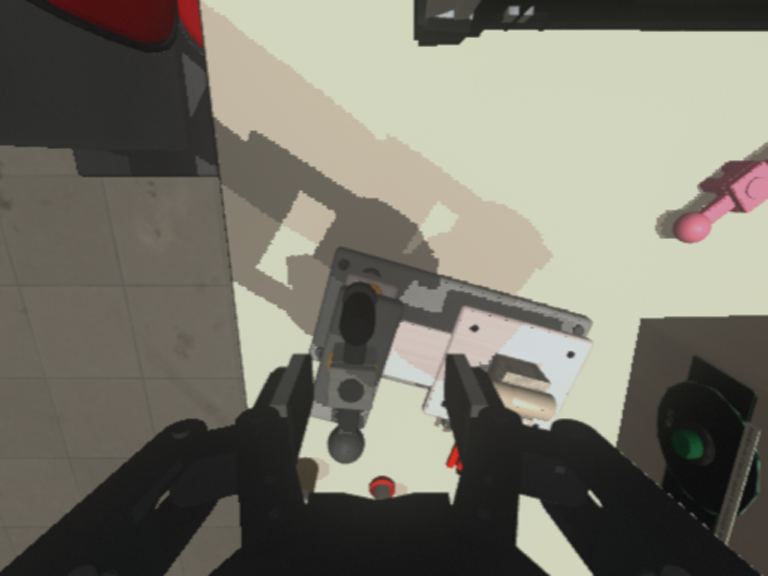

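The knob's top is at (357,330), so the crank sits at about 83°: it swung back some 11° within its play when I let go. Grip it there.

```bash
python3 -m crank '[{"dp":[-2.5,20,-10],"roll":0,"gripper":100},{"dp":[-2.5,45,-10],"roll":0,"gripper":100},{"dp":[-2.5,65,-10],"roll":0,"gripper":100},{"dp":[-2.5,65,-10],"roll":0,"gripper":100},{"dp":[-2.5,65,-10],"roll":0,"gripper":255},{"dp":[-2.5,65,-10],"roll":0,"gripper":255},{"dp":[-2.5,65,-10],"roll":0,"gripper":255},{"dp":[-2.5,65,-10],"roll":0,"gripper":255}]' 40
python3 - <<'E'
from h import *
s=ctrl.sense();p,R=tool();print(p,s["force"].round(1),s["wrist_torque"].round(2),s["grip_width"])
for a in(72,60,47):
  X=np.array([532.8+55*np.cos(np.radians(a)),-276.8+55*np.sin(np.radians(a)),p[2]]);print(a,(R.T@(X-p)).round(1))
E
```

```text
time_s: 20.92
eef_pos: [540.8, -223.8, 158.8]
ee_rot: [0.501, -0.501, 0.498, -0.5]
force: [-0.5, -1.0, 1.1]
grip_width: 0.196
[ 540.7970839  -223.82671512  158.75177733] [-0.5 -1.   1.1] [-0.18 -0.   -0.02] 0.19562135160732663
72 [0.7 0.  9. ]
60 [ 5.4  0.  19.5]
47 [12.8  0.1 29.5]
```

```bash
python3 -m crank '[{"dp":[0.2,0,4.5],"roll":0,"gripper":255},{"dp":[0.7,0,9],"roll":0,"gripper":255},{"dp":[2.7,0,14],"roll":0,"gripper":255},{"dp":[5.4,0,19.5],"roll":0,"gripper":255},{"dp":[9,0,25],"roll":0,"gripper":255},{"dp":[12.8,0,29.5],"roll":0,"gripper":255},{"dp":[12.8,0,29.5],"roll":0,"gripper":255},{"dp":[12.8,0,29.5],"roll":0,"gripper":255}]'
python3 - <<'E'
from h import *
s=ctrl.sense();p,R=tool();print(p,s["force"].round(1),np.degrees(np.arctan2(p[1]+276.8,p[0]-532.8)))
E
python3 -m crank '[{"dp":[0,0,0],"roll":0,"gripper":150},{"dp":[0,0,0],"roll":0,"gripper":100},{"dp":[0,0,0],"roll":0,"gripper":100},{"dp":[0,0,0],"roll":0,"gripper":100},{"dp":[0,-30,0],"roll":0,"gripper":100},{"dp":[0,-65,0],"roll":0,"gripper":100},{"dp":[0,-65,0],"roll":0,"gripper":100},{"dp":[0,-65,0],"roll":0,"gripper":100}]'
python3 - <<'E'
from h import *
p,R=tool();print(p,(R.T@(np.array([468.3,-450.4,161.6])-p)).round(1))
E
```

```text
time_s: 21.58
eef_pos: [569.6, -236.6, 157.4]
ee_rot: [-0.5, 0.501, -0.499, 0.499]
force: [-4.6, -3.7, 0.1]
grip_width: 0.193
[ 569.57734493 -236.62014112  157.36528008] [-4.6 -3.7  0.1] 47.53157338822139
time_s: 22.25
eef_pos: [570.6, -236.2, 224.5]
ee_rot: [0.501, -0.5, 0.498, -0.501]
force: [-0.3, -0.2, -1.0]
grip_width: 0.611
[ 570.55569339 -236.19956669  224.4959293 ] [ 213.7   63.  -103.2]
```

Final check from the same two viewpoints.

```bash
python3 -m crank '[{"dp":[40,0,-20],"roll":0,"gripper":100},{"dp":[76,0,-38],"roll":0,"gripper":100},{"dp":[112,0,-56],"roll":0,"gripper":100},{"dp":[148,0,-74],"roll":0,"gripper":100},{"dp":[184,20,-92],"roll":0,"gripper":100},{"dp":[213,45,-103],"roll":0,"gripper":100},{"dp":[213,63,-103],"roll":0,"gripper":100},{"dp":[213,63,-103],"roll":0,"gripper":100},{"dp":[213,63,-103],"roll":0,"gripper":100}]'
python3 pic2.py v5
python3 -m crank '[{"dp":[0,0,40],"roll":0,"gripper":100},{"dp":[0,0,80],"roll":0,"gripper":100},{"dp":[0,0,110],"roll":0,"gripper":100},{"dp":[0,0,110],"roll":0,"gripper":100},{"dp":[0,0,110],"roll":0,"gripper":100}]'
python3 pic2.py v6
python3 - <<'E'
import pickle,cv2,numpy as np
from h import *
o=[]
for n,(x,y) in(("v5",(380,66)),("v6",(249,67))):
    p=pickle.load(open(n+".pkl","rb"));c=np.array(p["color"])
    o.append(cv2.resize(c[y:y+100,x:x+100],(400,400),interpolation=2));c=c.astype(int)
    for r in(35,39,43,47,60,65,70): print(n,r," ".join(f"{k}:{c[y+r,x+k,0]}/{c[y+r,x+k,2]}" for k in range(47,68)))
s=eyes.capture("scene");u,v=map(int,proj(s,[533,-277,110]))
o.append(cv2.resize(np.array(s["color"])[v-35:v+35,u-35:u+35],(400,400),interpolation=2))
o.append(cv2.resize(np.array(s["color"])[170:350,80:380],(400,400)))
for l,X in(("loupe",[458,113,0]),("vial",[478,-453,0]),("gauge",[548,-479,0])):print(l,[np.round(d["centre"],0) for d in models.spot_point(s,l)[:1]])
cv2.imwrite("pics/m8.png",np.hstack(o)[:,:,::-1][:, :1200] if 0 else cv2.resize(np.vstack([np.hstack(o[:2]),np.hstack(o[2:])]),(600,600))[:,:,::-1])
E
```

```text
time_s: 23.0
eef_pos: [467.3, -448.6, 158.3]
ee_rot: [0.501, -0.5, 0.5, -0.498]
force: [0.7, 1.1, 1.6]
grip_width: 0.61
[ 468.06896483 -448.68418528  159.91874914] -89.78362494343266 fx 264.4984377556359
pointer [443.4 115.8] 0.93 pred [433.9 120.8]
index_mark [437.8 123.5] 0.66 pred [433.9 120.8]
index_mark [442.9 117.3] 0.49 pred [433.9 120.8]
time_s: 23.57
eef_pos: [579.2, -447.7, 159.8]
ee_rot: [-0.501, 0.502, -0.498, 0.499]
force: [-0.5, -1.1, 0.5]
grip_width: 0.612
[ 577.98823994 -448.2602566   160.02963352] -89.74146704999366 fx 264.4984377556359
pointer [302.9 117.1] 0.62 pred [302.1 121.2]
index_mark [299.1 124. ] 0.93 pred [302.1 121.2]
v5 35 47:123/118 48:124/120 49:117/112 50:102/98 51:94/91 52:95/91 53:97/93 54:98/94 55:97/95 56:96/92 57:97/93 58:96/92 59:96/92 60:93/90 61:86/83 62:80/76 63:79/76 64:76/73 65:65/63 66:49/47 67:45/43
v5 39 47:140/133 48:144/137 49:151/143 50:148/141 51:132/125 52:113/107 53:118/112 54:125/119 55:130/125 56:134/128 57:135/130 58:136/130 59:139/133 60:140/134 61:141/135 62:136/130 63:107/103 64:60/57 65:46/43 66:45/43 67:48/46
v5 43 47:158/1
[... 1963 characters left out ...]
56 50:197/56 51:197/57 52:197/55 53:196/54 54:188/65 55:162/98 56:138/124 57:134/127 58:133/127 59:133/126 60:133/126 61:134/127 62:134/127 63:134/127 64:133/127 65:134/127 66:133/127 67:133/127
v6 65 47:193/60 48:197/59 49:197/59 50:197/57 51:196/57 52:191/55 53:157/50 54:94/44 55:80/45 56:86/49 57:92/57 58:91/69 59:93/80 60:103/95 61:116/109 62:126/120 63:131/124 64:132/125 65:132/126 66:131/125 67:128/122
v6 70 47:197/58 48:196/56 49:196/56 50:193/56 51:165/50 52:107/40 53:93/36 54:136/37 55:178/38 56:173/42 57:137/40 58:117/40 59:90/43 60:59/46 61:56/49 62:58/52 63:57/51 64:60/53 65:64/57 66:74/66 67:76/68
loupe [array([134., 214.])]
vial [array([255., 204.])]
gauge [array([340., 287.])]
```

View pics/m8.png

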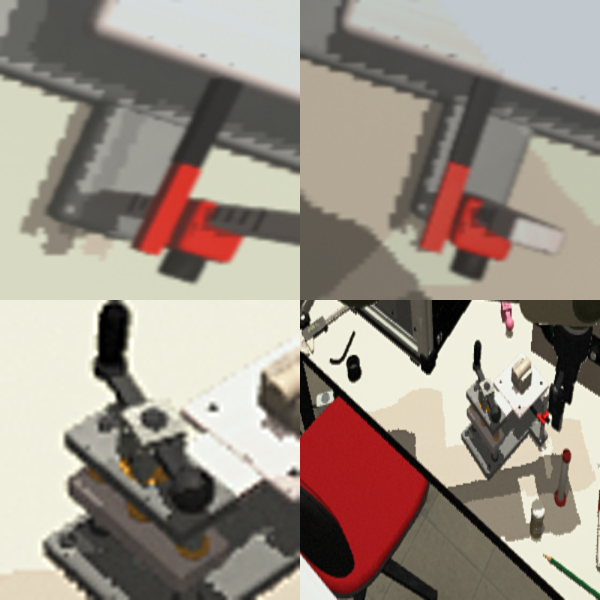

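In the top crops the red index and black pointer now form one straight bar from both viewpoints (edges within 0.2 px, roughly 0.2 mm). The crank sits home on the shaft, and the loupe, vial and gauge are standing as before. I'm handing in.

```bash
python3 -c "
from rig import ctrl
print(ctrl.sense()['force'].round(1),ctrl.sense()['time_s']);print(ctrl.finish_job())"
```

```text
[ 1.2 -0.2 -0.2] 23.9167
the job is handed in; nothing more can be done
None
```

The job is done and handed in at about 24 s. The crank is home on the shaft, the jack is wound up to the index, and the hand is clear of everything.

- **Fitting:** I gripped the crank by its hub and lowered it onto the stub. It rested on the pin at the expected height, then dropped the last 9 mm after I turned it clockwise by feel.
- **Winding:** Holding the revolving knob, I wound about 1.7 turns clockwise. I stopped once to re-measure, found about 0.7 mm to go, and finished with 25° more.
- **Last checks:** From two wrist-camera views the pointer and index line up to about 0.2 mm by eye estimate from the edge pixels; I did not run the full line fit again. The crank is seated.
- **Bystanders:** The loupe, vial and gauge look undisturbed in the final scene picture. The network's last vial position, (255,204), disagreed with its first, (315,306). The picture showed the vial standing in its place, so I took that as a false detection.
- **Disagreement on the way:** After the first release the crank had swung back about 11° within its pin play. I re-found the knob before gripping it again.

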